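Rotate the workpiece pallets to their own stations

ROBOT

A 6-joint arm with a two-finger parallel gripper is mounted at the origin on the work surface. World frame = base frame: x ahead of the robot, y to its left, z up, the work surface at z = 0. Lengths are in m, angles in rad, forces in N, time in s.
With the tool pointing down it reaches from about 0.35 to 0.975 m from the base axis. Payload 4.9 kg.
Tool frame: the origin (TCP) lies midway between the tips of the shut fingers; the grasp point (between the pads) lies 19 mm behind it; z points along the fingers, y is the direction in which the jaws open and shut (so a half turn about z gives the same grasp; the last joint's range is limited). The gripper opens to 85 mm and grips with 20 to 120 N. Pads are 22 mm wide; open, the fingers measure 114 mm over their backs; the gripper's body (76 mm by 85 mm) begins 54 mm behind the grasp point. The pads swing forward as they close: fully open they stand 13 mm farther back than shut.
Start: joints at [1.148, 0.053, 1.613, -0, 1.476, -0.119], TCP at [0.187, 0.596, 0.231] pointing down, gripper open.
Joint ranges: [-3.01, 3.01], [-1.01, 2.22], [0.06, 2.58], [-1.02, 4.17], [0.09, 2.62], [-3.14, 3.14]. Speed limits (rad/s): [2.57, 2.57, 3.14, 3.14, 3.14, 3.14].

INTERFACE

Orientations are given as a rotation vector (axis times angle).
In Python, from station import ctrl gives the robot as it stands.
- The arm moves only by the tool drive_tool, never from a script. Its argument "moves" is one flat list of numbers, 7 for each row, row after row: the turn, a rotation vector about the world's x, y, z in degrees, then the shift along the world's x, y, z in m, then the closure, from 0 (fully open) to 1 (shut). A call has exactly 5 rows; each row shifts and turns the commanded pose from where the row before left it; what a row does not reach is not made up. A row lasts 1/8 s, in which the tool goes at most 62.5 mm and 10.7 degrees, less where a joint would pass 70% of its speed; a pose out of reach is approached as far as the arm can. A call is refused whole if a number of a shift passes 0.0625 or a number of a turn 10.7, either way. A call with a gripper value outside its range is refused whole. The fingers move at their own pace and stop on an object; "newtons" is the grip in N (left out, the last holds). Time passes only in rows, so rows that do not move let the fingers close, or fill a call up. It gives the time, the measured TCP pose, the force and the opening at its end, in the units of the state.
- ctrl.get_obs(): the state, without advancing time (a new reading comes with each control period).
- ctrl.get_image(name): name is "scene" or "top" or "wrist"; returns the picture (420x560x3 uint8, red, green, blue); there is no depth.
- ctrl.get_calibration(name): a dict with "fx", "fy", "cx", "cy" (pixels), "rvec" (rotation vector, rad) and "tvec" (3), from world to camera coordinates, as OpenCV has them; the wrist camera has in their place "T_tool_cam" (4x4, takes a point from camera to tool coordinates, whose origin is the TCP and whose axes are the flange's). Camera axes: x right, y down, z forward; pixel columns grow to the right and rows downward; lengths in m; the calibration is good to about 2 mm. A picture is of the moment at which its call begins: read the wrist's pose just before it. get_calibration takes no time and is no camera call.
- ctrl.finish_job(): hands the job in, once; it reports no verdict.
The state is a dict: "t": time; "q": joint angles; "dq": joint speeds; "effort": joint torques, N m; "tool_pos": TCP position; "tool_rot": TCP orientation; "contact_force": force on the tool from outside, world axes, zero at the start; "wrist_torque": the same for the moment, N m; "opening": finger opening in m.
Only numpy, scipy, OpenCV 4.12 (cv2) and the standard library are available. Lean on these libraries where they do the work, as an engineer would, in place of code of your own. Each camera call takes 0.05 s, during which the arm holds its last target.

TASK

The three workpiece pallets on the bench stand on the wrong stations: put each pallet squarely on the base plate of its own colour, grip post to the front (robot side) like now; the free grey plate may serve for parking on the way. The blue station lies under a dial gauge, so slide pallets there out and in from the front, low under its spindle, without bumping the gauge. Do not tip a pallet, and leave the spray can and the oil bottle where they are.

Things in the scene. Friction and masses are not known exactly. Their poses are not given: they have to be found in the camera images.
- pallet_red: loose pallet, red plate 140 x 60 x 8 mm, 0.24 to 0.42 kg. A 20 x 20 mm steel grip post rises at its front end to 48 mm above the underside; a brass flanged bush (up to 40 mm across) is clamped 90 mm behind it, its top at 30 mm. Origin: underside, below the post's axis; x points from post to workpiece (plate from x = -20 to 120, y = -30 to 30 mm), z up. Starts on a station of another colour.
- pallet_yellow: loose pallet, yellow plate 140 x 60 x 8 mm, 0.24 to 0.42 kg. A 20 x 20 mm steel grip post rises at its front end to 48 mm above the underside; a square steel block (up to 40 mm across) is clamped 90 mm behind it, its top at 30 mm. Origin: underside, below the post's axis; x points from post to workpiece (plate from x = -20 to 120, y = -30 to 30 mm), z up. Starts on a station of another colour.
- pallet_blue: loose pallet, blue plate 140 x 60 x 8 mm, 0.24 to 0.42 kg. A 20 x 20 mm steel grip post rises at its front end to 48 mm above the underside; a round copper part (up to 40 mm across) is clamped 90 mm behind it, its top at 30 mm. Origin: underside, below the post's axis; x points from post to workpiece (plate from x = -20 to 120, y = -30 to 30 mm), z up. Starts on a station of another colour.
- station_red: red base plate fixed to the bench, 150 x 70 x 6 mm, no rim. Origin: centre of its underside; x runs along it from front (robot side) to rear, z up. A pallet centred on it has its origin at x = -50, y = 0, z = 6 mm and parallel axes.
- station_yellow: yellow base plate fixed to the bench, 150 x 70 x 6 mm, no rim. Origin: centre of its underside; x runs along it from front (robot side) to rear, z up. A pallet centred on it has its origin at x = -50, y = 0, z = 6 mm and parallel axes.
- station_blue: blue base plate fixed to the bench, 150 x 70 x 6 mm, no rim. Origin: centre of its underside; x runs along it from front (robot side) to rear, z up. A pallet centred on it has its origin at x = -50, y = 0, z = 6 mm and parallel axes. It carries the gauge.
- station_grey: grey base plate fixed to the bench, 150 x 70 x 6 mm, no rim. Origin: centre of its underside; x runs along it from front (robot side) to rear, z up. A pallet centred on it has its origin at x = -50, y = 0, z = 6 mm and parallel axes. Parking place, free at the start and at the end.
- gauge: dial gauge stand fixed on the blue station, same origin and axes (mm). Spindle 8 wide over x = 40, tip 48 above the bench, 12 above a stationed pallet's workpiece. Arm 30 wide, x = 25 to 125, z = 60 to 80; dial (50 wide) on it at x = 29 to 48, up to z = 130; column at x = 115 up to z = 175; foot x = 85 to 145. Nothing of it lies ahead of x = 25: a pallet pulled 65 to the front is clear of it.
- spray_can: blue spray can standing on the bench beyond the stations, 54 mm across, 150 mm high; origin: centre of its underside. To be left alone.
- oil_bottle: white bottle with red cap standing on the bench beyond the stations, 48 mm across, 120 mm high; origin: centre of its underside. To be left alone.
Mind the look-alikes: they are no part of the job. Of the things shaped like the pallet_yellow, the yellow one is meant. There is more than one size of the pallet_red; the job needs the larger.

How it is judged:
At the end, for the whole second after the job is handed in: Each pallet rests on the plate of its own colour: post axis within 12 mm along and across of the point 50 mm ahead of the plate's centre, turned at most 0.17 rad from it, post to the front, level within 0.06 rad, underside at most 4 mm off the plate, at rest and released (x of pallet_red in the frame of station_red between -0.062 and -0.038 m and y of pallet_red in the frame of station_red between -0.012 and 0.012 m and z of pallet_red in the frame of station_red between 0.003 and 0.01 m and angle between the x axis of pallet_red and the x axis of station_red, either way round below 0.17 rad and x of station_red in the frame of pallet_red above 0 m and angle between each of pallet_red, pallet_yellow, pallet_blue's own z axis and vertical below 0.06 rad and linear speed of each of pallet_red, pallet_yellow, pallet_blue below 0.02 m/s and contact force between the fingers and pallet_red below 0.1 N and x of pallet_yellow in the frame of station_yellow between -0.062 and -0.038 m and y of pallet_yellow in the frame of station_yellow between -0.012 and 0.012 m and z of pallet_yellow in the frame of station_yellow between 0.003 and 0.01 m and angle between the x axis of pallet_yellow and the x axis of station_yellow, either way round below 0.17 rad and x of station_yellow in the frame of pallet_yellow above 0 m and contact force between the fingers and pallet_yellow below 0.1 N and x of pallet_blue in the frame of station_blue between -0.062 and -0.038 m and y of pallet_blue in the frame of station_blue between -0.012 and 0.012 m and z of pallet_blue in the frame of station_blue between 0.003 and 0.01 m and angle between the x axis of pallet_blue and the x axis of station_blue, either way round below 0.17 rad and x of station_blue in the frame of pallet_blue above 0 m and contact force between the fingers and pallet_blue below 0.1 N); the robot touches nothing.
It fails at once if the dial gauge is bumped (over 6 N) (contact force between gauge and anything else above 6 N).
It fails at once if a pallet is tipped (over 0.6 rad) (angle between any of pallet_red, pallet_yellow, pallet_blue's own z axis and vertical above 0.6 rad).
It fails at once if the spray can is moved more than 25 mm (distance of spray_can from where it was at the start of the episode above 0.025 m).
It fails at once if the oil bottle is moved more than 25 mm (distance of oil_bottle from where it was at the start of the episode above 0.025 m).
It also fails if it takes over 138 s, if anything falls off the work surface, if the arm or the gripper's body presses on something with over 40 N, if the wrist force passes 120 N, or if a joint passes its speed limit or range.

## Working session

There is one attempt and no reset: what is moved stays moved. The work goes in short steps, Python scripts to look and compute and a tool call to move; the robot and the scene stay as the last step left them, time stands still between calls to the robot, and variables do not carry over. Pictures are saved under pics/ and viewed, and the job is handed in when it is done.

Besides the shell and the picture viewer there is one more tool, called after "Emit:" by a JSON object that holds its "method" and its "body". drive_tool: Moves the arm, as the interface text tells. Its arguments: {"type":"object","properties":{"moves":{"type":"array","items":{"type":"number"}},"newtons":{"type":"number"}},"required":["moves"]}

```bash
mkdir -p pics; ls; python3 - <<'E'
from station import ctrl
import cv2
o=ctrl.get_obs();print(o)
for n in("scene","top","wrist"):
    im=ctrl.get_image(n);cv2.imwrite(f"pics/{n}0.png",im[:,:,::-1])
    print(n,ctrl.get_calibration(n))
E
```

```text
pics
{'t': 0.0, 'q': array([ 1.14801032e+00,  5.33563315e-02,  1.61431636e+00, -5.61771756e-05,
        1.47599338e+00, -1.19018186e-01]), 'dq': array([-1.15575687e-05,  2.82252236e-03, -5.51417749e-04,  1.31485872e-03,
       -3.17712298e-03, -1.26088791e-04]), 'effort': array([ 5.89436549e-04, -3.93676078e+01, -3.70179963e+01, -2.72645548e-05,
        6.91347013e-03, -1.69813842e-05]), 'tool_pos': array([0.18671255, 0.59579607, 0.23004999]), 'tool_rot': array([-0.47524054, -3.1049305 ,  0.00316114]), 'contact_force': array([ 0.05146256, -0.61802732, -0.09239968]), 'wrist_torque': array([-0.00722996,  0.053799  ,  0.02785912]), 'opening': 0.08497870026538767}
scene {'fx': 409.1454443082234, 'fy': 409.1454443082234, 'cx': 285.68046222411454, 'cy': 214.26706679588762, 'rvec': array([ 1.70225476,  1.83360432, -0.75938891]), 'tvec': array([ 0.13560301, -0.37530025,  1.52572817])}
top {'fx': 521.2861068657569, 'fy': 521.2861068657569, 'cx': 264.29642922980287, 'cy': 209.00401654433648, 'rvec': array([ 2.1871252 , -2.12752765,  0.0821837 ]), 'tvec': array([-0.09930054,  0.58339164,  1.24899144])}
wrist {'fx': 295.40339737172815, 'fy': 295.40339737172815, 'cx': 283.8748374910091, 'cy': 208.23097686481626, 'T_tool_cam': array([[-1.15787132e-04, -9.49931060e-01, -3.12459546e-01,
         7.99101760e-02],
       [ 9.99999289e-01,  2.60783221e-04, -1.16339262e-03,
        -4.61506760e-04],
       [ 1.18662700e-03, -3.12459459e-01,  9.49930355e-01,
        -1.43795861e-01],
       [ 0.00000000e+00,  0.00000000e+00,  0.00000000e+00,
         1.00000000e+00]])}
```

View pics/top0.png

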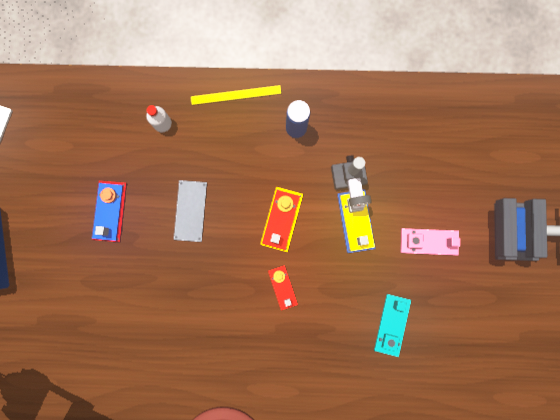

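View pics/scene0.png

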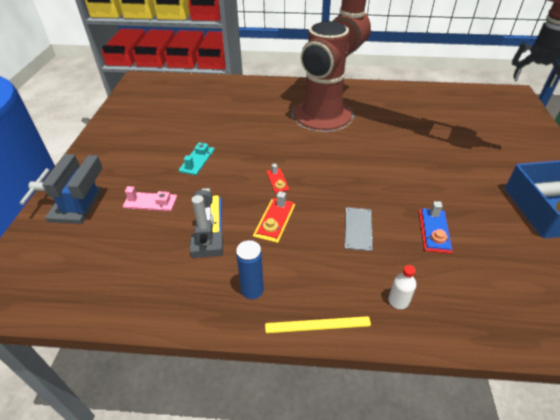

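```bash
python3 - <<'E'
import cv2,numpy as np
im=cv2.imread("pics/top0.png")
a=cv2.resize(im[170:260,80:220],None,fx=5,fy=5,interpolation=cv2.INTER_CUBIC)
b=cv2.resize(im[140:265,250:390],None,fx=4.8,fy=4.8,interpolation=cv2.INTER_CUBIC)
cv2.imwrite("pics/za.png",a);cv2.imwrite("pics/zb.png",b)
E
```

```text
(no output)
```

View pics/za.png

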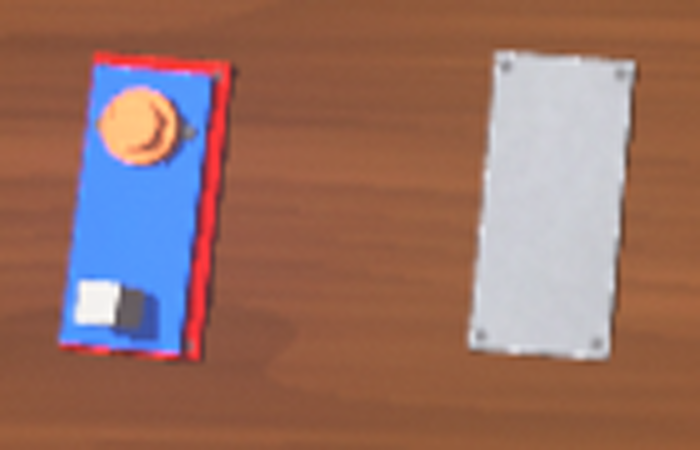

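View pics/zb.png

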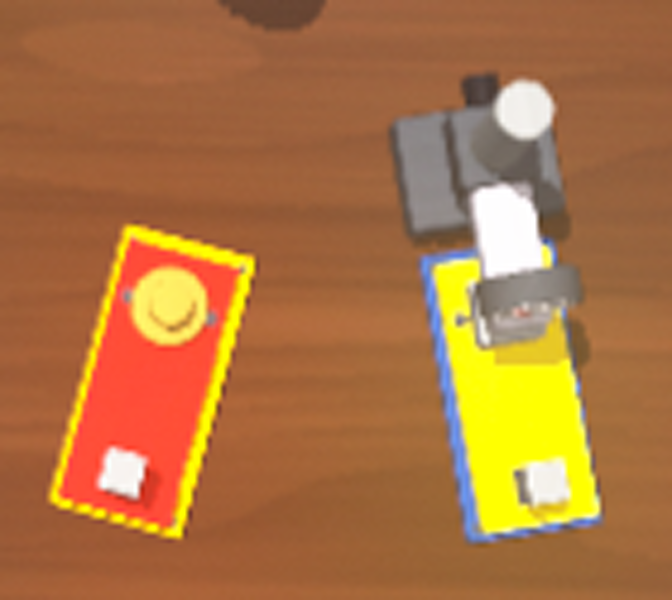

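```bash
cat > h.py <<'E'
import numpy as np,cv2
from scipy.optimize import least_squares
def proj(P,c):
    K=np.array([[c['fx'],0,c['cx']],[0,c['fy'],c['cy']],[0,0,1.]])
    return cv2.projectPoints(np.asarray(P,float).reshape(-1,3),np.asarray(c['rvec'],float),np.asarray(c['tvec'],float),K,None)[0].reshape(-1,2)
def wristcal(ctrl):
    o=ctrl.get_obs();c=dict(ctrl.get_calibration("wrist"))
    T=np.eye(4);T[:3,:3]=cv2.Rodrigues(np.asarray(o['tool_rot']))[0];T[:3,3]=o['tool_pos']
    M=np.linalg.inv(T@np.array(c['T_tool_cam']))
    c['rvec']=cv2.Rodrigues(M[:3,:3])[0].ravel();c['tvec']=M[:3,3];return c
# local pts: frame = station centre/pallet's plate centre at (0,0)
def fit(loc,px,c,x0=(0.6,0,0)):
    loc=np.array(loc,float);px=np.array(px,float)
    def f(p):
        R=np.array([[np.cos(p[2]),-np.sin(p[2])],[np.sin(p[2]),np.cos(p[2])]])
        W=np.c_[loc[:,:2]@R.T+p[:2],loc[:,2]]
        return (proj(W,c)-px).ravel()
    s=least_squares(f,x0);return s.x,np.sqrt(np.mean(s.fun**2))
def rect(L,W,z): # RL,RR,FR,FL
    return [[L/2,W/2,z],[L/2,-W/2,z],[-L/2,-W/2,z],[-L/2,W/2,z]]
ST=rect(.15,.07,.006); PL=rect(.14,.06,.014)
POST=[-.05,0,.054]
E
python3 - <<'E'
from h import *
from station import ctrl
c=ctrl.get_calibration("top")
A=lambda p:(np.array(p)+.5)/5-.5+[80,170]
B=lambda p:(np.array(p)+.5)/4.8-.5+[250,140]
for n,l,p in [("redst",ST,A([(93,52),(231,63),(199,360),(57,350)])),
("bluepal",PL+[POST],A([(96,66),(214,74),(183,353),(60,343),(98,304)])),
("grey",ST,A([(496,51),(635,62),(609,357),(470,348)])),
("yelst",ST,B([(127,226),(256,258),(181,539),(50,501)])),
("redpal",PL+[POST],B([(137,241),(240,270),(172,527),(63,495),(123,474)])),
("bluest",ST,B([(422,258),(552,240),(602,519),(470,542)])),
("yelpal",[PL[0],PL[2],PL[3],POST],B([(433,268),(601,515),(481,531),(549,483)]))]:
    x,r=fit(l,p,c); R=np.array([np.cos(x[2]),np.sin(x[2])]);
    print(n,x.round(4),"deg",np.degrees(x[2]).round(2),"post",(x[:2]-.05*R).round(4),"rms",r.round(2))
E
```

```text
redst [ 0.5736  0.3082 -0.0538] deg -3.08 post [0.5237 0.3109] rms 0.23
bluepal [ 0.5713  0.309  -0.0598] deg -3.42 post [0.5214 0.312 ] rms 0.22
grey [ 0.58    0.103  -0.0444] deg -2.54 post [0.53   0.1052] rms 0.16
yelst [ 0.5648 -0.1263 -0.2398] deg -13.74 post [ 0.5162 -0.1144] rms 0.19
redpal [ 0.5628 -0.1257 -0.2488] deg -14.25 post [ 0.5143 -0.1133] rms 0.64
bluest [ 0.5653 -0.3109  0.1826] deg 10.46 post [ 0.5161 -0.32  ] rms 0.46
yelpal [ 0.5644 -0.3122  0.1973] deg 11.3 post [ 0.5153 -0.322 ] rms 0.38
```

View pics/wrist0.png

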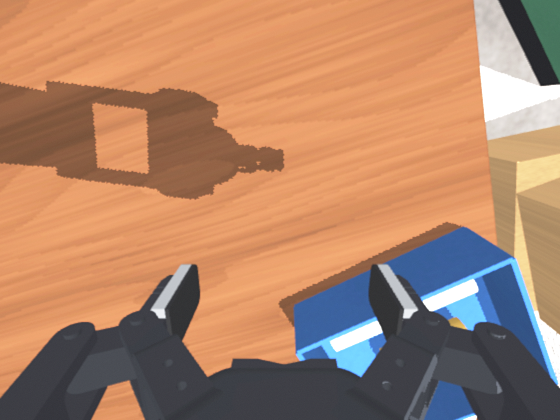

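Emit:
{"method": "drive_tool", "body": {"moves": [0,0,1.8,0.042,-0.0355,-0.012,0,0,0,1.8,0.042,-0.0355,-0.012,0,0,0,1.8,0.042,-0.0355,-0.012,0,0,0,1.8,0.042,-0.0355,-0.012,0,0,0,1.8,0.042,-0.0355,-0.012,0], "newtons": 90}}

```text
t: 0.78
tool_pos: [0.3979, 0.4175, 0.1707]
tool_rot: [-0.228, -3.133, 0.0]
contact_force: [0.9, -0.1, 0.9]
opening: 0.0857
```

Emit:
{"method": "drive_tool", "body": {"moves": [0,0,1.7,0.042,-0.0355,-0.01,0,0,0,1.7,0.042,-0.0355,-0.01,0,0,0,1.6,0.03,-0.027,0,0,0,0,0,0,0,0,0,0,0,0,0,0,0,0]}}

```text
t: 1.4
tool_pos: [0.5105, 0.3211, 0.151]
tool_rot: [-0.094, -3.139, -0.0]
contact_force: [-1.1, -0.1, -0.9]
opening: 0.0855
```

```bash
cat >> h.py <<'E'
def snap(ctrl,name):
    c=wristcal(ctrl);im=ctrl.get_image("wrist");cv2.imwrite(f"pics/{name}.png",im[:,:,::-1]);np.save(f"pics/{name}.npy",np.r_[c['fx'],c['fy'],c['cx'],c['cy'],c['rvec'],c['tvec']]);return c
def load(name):
    a=np.load(f"pics/{name}.npy");return dict(fx=a[0],fy=a[1],cx=a[2],cy=a[3],rvec=a[4:7],tvec=a[7:])
def state(ctrl):
    o=ctrl.get_obs();R=cv2.Rodrigues(np.asarray(o['tool_rot']))[0]
    print("t",o['t'],"tcp",np.round(o['tool_pos'],4),"yaw",np.degrees(np.arctan2(-R[1,0],-R[0,0])).round(2),"zaxis",R[:,2].round(4),"F",np.round(o['contact_force'],1),"op",round(o['opening'],4))
E
python3 - <<'E'
from h import *
from station import ctrl
state(ctrl);snap(ctrl,"w1")
E
```

```text
t 1.4 tcp [0.5105 0.3211 0.151 ] yaw -3.42 zaxis [-9.e-04  1.e-04 -1.e+00] F [-1.1 -0.1 -0.9] op 0.0855
```

View pics/w1.png

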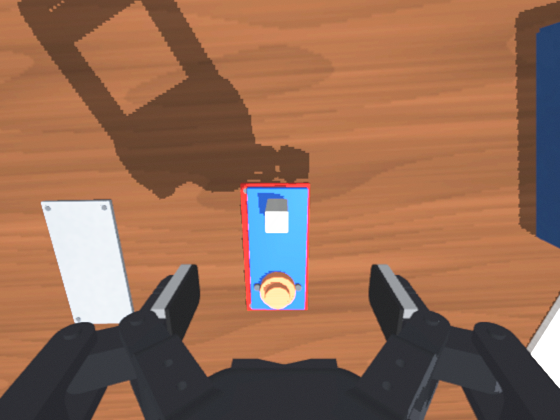

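```bash
python3 - <<'E'
import cv2
im=cv2.imread("pics/w1.png")
cv2.imwrite("pics/z1.png",cv2.resize(im[175:320,230:320],None,fx=4,fy=4,interpolation=cv2.INTER_CUBIC))
E
```

```text
(no output)
```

View pics/z1.png

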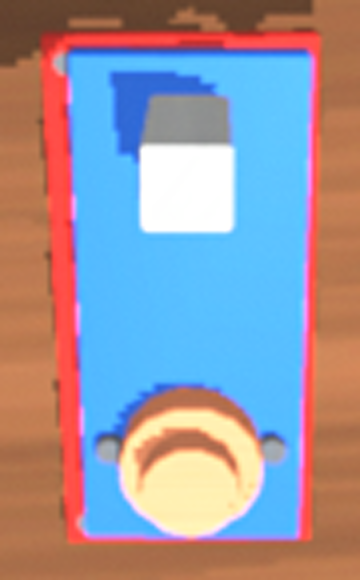

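```bash
cat >> h.py <<'E'
def rep(n,l,p,c):
    x,r=fit(l,p,c); R=np.array([np.cos(x[2]),np.sin(x[2])])
    print(n,"c",x[:2].round(4),"deg",np.degrees(x[2]).round(2),"post",(x[:2]-.05*R).round(4),"rms",r.round(2))
def zf(s,off): return lambda p:(np.array(p,float)+.5)/s-.5+np.array(off)
# wrist image order: top-left(front,-y), top-right(front,+y), bottom-right(rear,+y), bottom-left(rear,-y)
W=lambda r:[r[2],r[3],r[0],r[1]]
E
python3 - <<'E'
from h import *
c=load("w1");Z=zf(4,(230,175))
rep("redst",W(ST),Z([(42,36),(321,34),(310,540),(68,543)]),c)
rep("bluepal",W(PL)+[POST],Z([(68,52),(310,50),(302,538),(84,538),(187,188)]),c)
E
```

```text
redst c [0.5735 0.3079] deg -3.09 post [0.5235 0.3106] rms 0.18
bluepal c [0.571  0.3099] deg -3.39 post [0.5211 0.3128] rms 0.47
```

Emit:
{"method": "drive_tool", "body": {"moves": [0,0,0,0.0105,-0.0085,-0.02,0,0,0,0,0,0,-0.035,0,0,0,0,0,0,-0.035,0,0,0,0,0,0,-0.026,0,0,0,0,0,0,-0.011,0]}}

```text
t: 2.08
tool_pos: [0.5194, 0.3116, 0.0208]
tool_rot: [-0.092, -3.136, 0.004]
contact_force: [-0.5, -0.0, -0.4]
opening: 0.0852
```

Emit:
{"method": "drive_tool", "body": {"moves": [0,0,0,0,0,0,1,0,0,0,0,0,0,1,0,0,0,0,0,0,1,0,0,0,0,0,0,1,0,0,0,0,0,0,1]}}

```text
t: 2.7
tool_pos: [0.5224, 0.3129, 0.0258]
tool_rot: [0.093, 3.138, 0.002]
contact_force: [0.5, -0.4, 5.0]
opening: 0.0186
```

```bash
python3 - <<'E'
from h import *
from station import ctrl
state(ctrl)
E
```

```text
t 2.7 tcp [0.5224 0.3129 0.0258] yaw -3.4 zaxis [ 0.0022  0.0011 -1.    ] F [ 0.5 -0.4  5. ] op 0.0186
```

Emit:
{"method": "drive_tool", "body": {"moves": [0,0,0,0,0,0.01,1,0,0,0,0,0,0.02,1,0,0,0,0,0,0.02,1,0,0,0,0,-0.02,0,1,0,0,0.9,0.009,-0.0375,0,1]}}

```text
t: 3.32
tool_pos: [0.5301, 0.2542, 0.0748]
tool_rot: [0.065, 3.141, -0.0]
contact_force: [0.5, -0.7, -4.2]
opening: 0.0184
```

Emit:
{"method": "drive_tool", "body": {"moves": [0,0,0,0,-0.04,0,1,0,0,0,0,-0.04,0,1,0,0,0,0,-0.04,0,1,0,0,0,0,-0.02,0,1,0,0,0,0,-0.01,0,1]}}

```text
t: 3.95
tool_pos: [0.5301, 0.1037, 0.0742]
tool_rot: [-0.071, -3.14, -0.0]
contact_force: [0.2, -0.3, -3.9]
opening: 0.0186
```

Emit:
{"method": "drive_tool", "body": {"moves": [0,0,0,0,0,-0.01,1,0,0,0,0,0,-0.01,1,0,0,0,0,0,-0.01,1,0,0,0,0,0,0,1,0,0,0,0,0,0,1]}}

```text
t: 4.58
tool_pos: [0.5305, 0.1052, 0.0443]
tool_rot: [-0.068, -3.141, -0.0]
contact_force: [0.9, -0.2, -3.7]
opening: 0.0184
```

```bash
python3 - <<'E'
from h import *
from station import ctrl
state(ctrl);snap(ctrl,"w2")
cv2.imwrite("pics/s2.png",ctrl.get_image("scene")[:,:,::-1])
E
```

```text
t 4.575 tcp [0.5305 0.1052 0.0443] yaw -2.48 zaxis [-0.  0. -1.] F [ 0.9 -0.2 -3.7] op 0.0184
```

View pics/w2.png

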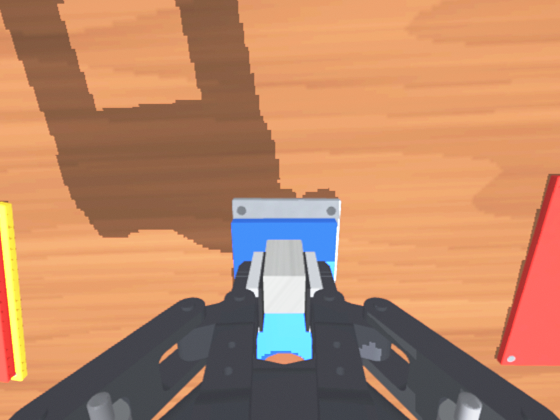

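View pics/s2.png

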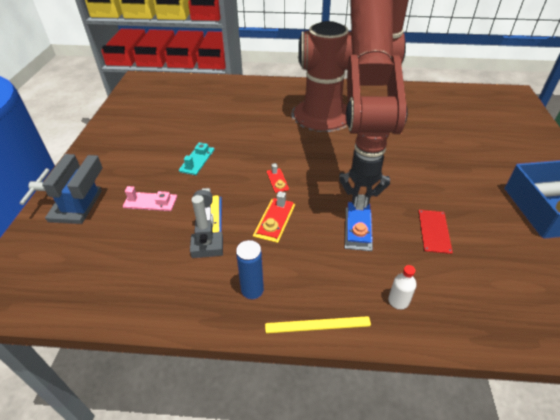

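Emit:
{"method": "drive_tool", "body": {"moves": [0,0,0,0,0,-0.01,1,0,0,0,0,0,-0.006,1,0,0,0,0,0,-0.003,1,0,0,0,0,0,-0.0005,1,0,0,0,0,0,0,1]}}

```text
t: 5.3
tool_pos: [0.5307, 0.1048, 0.0258]
tool_rot: [-0.069, -3.141, 0.0]
contact_force: [-4.5, -0.7, 5.0]
opening: 0.0184
```

Emit:
{"method": "drive_tool", "body": {"moves": [0,0,0,0,0,0,0.8,0,0,0,0,0,0,0,0,0,0,0,0,0,0,0,0,0,0,0,0.02,0,0,0,0,0,0,0.04,0]}}

```text
t: 5.92
tool_pos: [0.5289, 0.1047, 0.0834]
tool_rot: [-0.069, -3.137, 0.0]
contact_force: [0.5, 0.5, 0.1]
opening: 0.085
```

Emit:
{"method": "drive_tool", "body": {"moves": [0,0,-2,-0.003,-0.035,0.04,0,0,0,-2.5,-0.004,-0.05,0.02,0,0,0,-2.5,-0.005,-0.05,0,0,0,0,-2.5,-0.004,-0.05,0,0,0,0,-2,0,-0.033,0,0]}}

```text
t: 6.55
tool_pos: [0.5144, -0.1153, 0.1452]
tool_rot: [0.387, 3.116, -0.001]
contact_force: [0.1, 0.5, 0.4]
opening: 0.0858
```

Emit:
{"method": "drive_tool", "body": {"moves": [0,0,0,0,0,0,0,0,0,0,0,0,0,0,0,0,0,0,0,0,0,0,0,0,0,0,0,0,0,0,0,0,0,0,0]}}

```text
t: 7.18
tool_pos: [0.5145, -0.1126, 0.1448]
tool_rot: [0.381, 3.118, 0.0]
contact_force: [-0.0, 1.0, -0.1]
opening: 0.0855
```

```bash
python3 - <<'E'
from h import *
from station import ctrl
state(ctrl);snap(ctrl,"w3")
im=cv2.imread("pics/w3.png")
cv2.imwrite("pics/z3.png",cv2.resize(im[170:320,210:360],None,fx=4,fy=4,interpolation=cv2.INTER_CUBIC))
E
```

```text
t 7.175 tcp [ 0.5145 -0.1126  0.1448] yaw -13.94 zaxis [ 0.  0. -1.] F [-0.   1.  -0.1] op 0.0855
```

View pics/w3.png

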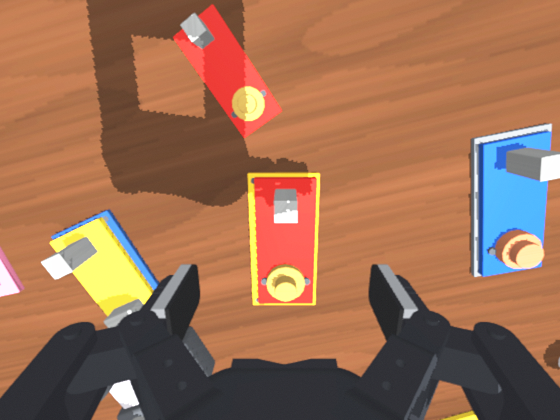

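View pics/z3.png

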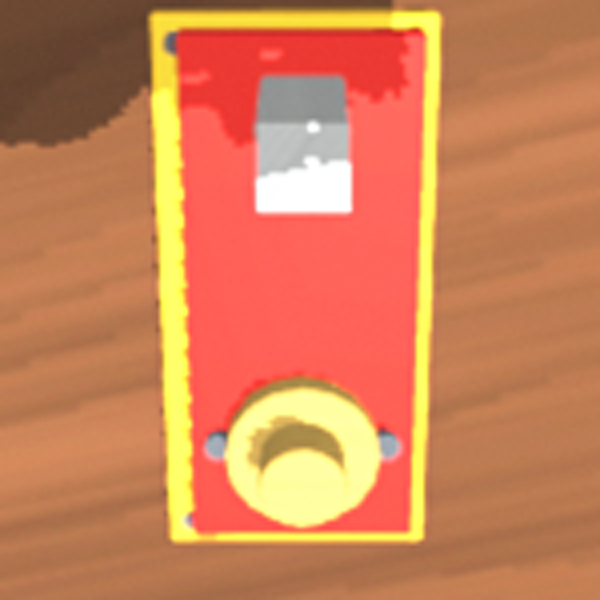

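```bash
python3 - <<'E'
from h import *
c=load("w3");Z=zf(4,(210,170))
rep("yelst",W(ST),Z([(150,12),(441,12),(424,541),(171,541)]),c)
rep("redpal",W(PL)+[POST],Z([(176,30),(429,32),(412,532),(194,533),(304,167)]),c)
E
```

```text
yelst c [ 0.5648 -0.126 ] deg -13.79 post [ 0.5163 -0.1141] rms 0.47
redpal c [ 0.5628 -0.1239] deg -13.87 post [ 0.5143 -0.1119] rms 0.27
```

Emit:
{"method": "drive_tool", "body": {"moves": [0,0,0,0,0.0005,-0.03,0,0,0,0,0,0,-0.035,0,0,0,0,0,0,-0.035,0,0,0,0,0,0,-0.016,0,0,0,0,0,0,-0.005,0]}}

```text
t: 7.85
tool_pos: [0.5141, -0.1124, 0.0231]
tool_rot: [-0.383, -3.117, -0.0]
contact_force: [0.1, 0.1, 0.0]
opening: 0.0856
```

Emit:
{"method": "drive_tool", "body": {"moves": [0,0,0,0,0,0,1,0,0,0,0,0,0,1,0,0,0,0,0,0,1,0,0,0,0,0,0,1,0,0,0,0,0,0,1]}}

```text
t: 8.48
tool_pos: [0.5153, -0.1128, 0.0249]
tool_rot: [0.383, 3.116, -0.0]
contact_force: [-0.8, 0.3, 6.2]
opening: 0.0187
```

Emit:
{"method": "drive_tool", "body": {"moves": [0,0,0,0,0,0.01,1,0,0,0,0,0,0.02,1,0,0,0,0,0,0.03,1,0,0,0,0,0,0.02,1,0,0,1,0,0.02,0,1]}}

```text
t: 9.1
tool_pos: [0.5152, -0.0931, 0.1053]
tool_rot: [0.357, 3.119, -0.001]
contact_force: [-0.1, 0.7, -4.0]
opening: 0.0183
```

Emit:
{"method": "drive_tool", "body": {"moves": [0,0,1.2,0,0.04,0,1,0,0,1.2,0,0.045,0,1,0,0,1.2,0,0.045,0,1,0,0,1.2,0,0.045,0,1,0,0,1.2,0,0.045,0,1]}}

```text
t: 9.72
tool_pos: [0.5122, 0.1296, 0.1016]
tool_rot: [-0.189, -3.132, 0.0]
contact_force: [1.5, -0.2, -3.4]
opening: 0.0185
```

Emit:
{"method": "drive_tool", "body": {"moves": [0,0,1.2,0.0022,0.045,0,1,0,0,1.2,0.003,0.045,0,1,0,0,1.4,0.004,0.045,0,1,0,0,0,0,0.03,0,1,0,0,0,0,0.0175,0,1]}}

```text
t: 10.35
tool_pos: [0.5214, 0.3114, 0.1016]
tool_rot: [-0.084, -3.137, 0.002]
contact_force: [0.1, 0.5, -3.1]
opening: 0.0187
```

Emit:
{"method": "drive_tool", "body": {"moves": [0,0,0,0,0,-0.02,1,0,0,0,0,0,-0.02,1,0,0,0,0,0,-0.02,1,0,0,0,0,0,-0.01,1,0,0,0,0,0,0,1]}}

```text
t: 10.98
tool_pos: [0.5229, 0.309, 0.0323]
tool_rot: [-0.089, -3.138, 0.002]
contact_force: [0.4, -0.3, -4.0]
opening: 0.0188
```

```bash
python3 - <<'E'
from h import *
from station import ctrl
state(ctrl);snap(ctrl,"w4")
E
```

```text
t 10.975 tcp [0.5229 0.309  0.0323] yaw -3.25 zaxis [-0.0024 -0.0011 -1.    ] F [ 0.4 -0.3 -4. ] op 0.0188
```

View pics/w4.png

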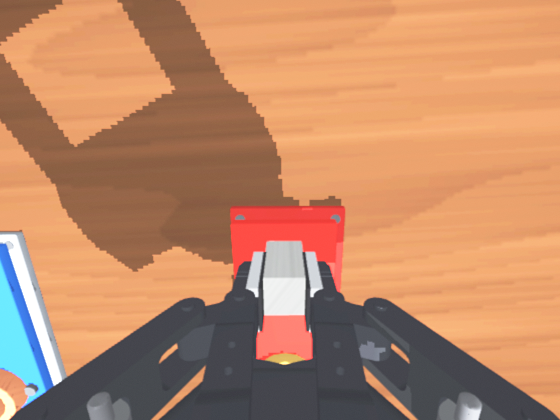

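Emit:
{"method": "drive_tool", "body": {"moves": [0,0,0,0,0.001,-0.004,1,0,0,0,0,0,-0.003,1,0,0,0,0,0,-0.002,1,0,0,0,0,0,-0.0005,1,0,0,0,0,0,0,1]}}

```text
t: 11.65
tool_pos: [0.5239, 0.311, 0.025]
tool_rot: [0.088, 3.14, 0.0]
contact_force: [-3.4, 0.0, 0.8]
opening: 0.0188
```

Emit:
{"method": "drive_tool", "body": {"moves": [0,0,0,0,0,0,0.8,0,0,0,0,0,0,0,0,0,0,0,0,0,0,0,0,0,0,0,0.02,0,0,0,0,0,0,0.04,0]}}

```text
t: 12.28
tool_pos: [0.5226, 0.3103, 0.0841]
tool_rot: [-0.088, -3.137, 0.002]
contact_force: [0.1, -0.3, 0.7]
opening: 0.0854
```

Emit:
{"method": "drive_tool", "body": {"moves": [0,0,0,-0.01,0,0.04,0,0,0,0,-0.02,0,0.02,0,0,0,0,0,0,0,0,0,0,0,0,0,0,0,0,0,0,0,0,0,0]}}

```text
t: 12.9
tool_pos: [0.4934, 0.3104, 0.143]
tool_rot: [-0.088, -3.139, 0.002]
contact_force: [0.2, -0.1, 0.2]
opening: 0.0854
```

```bash
python3 - <<'E'
from h import *
from station import ctrl
state(ctrl);snap(ctrl,"w5")
im=cv2.imread("pics/w5.png")
cv2.imwrite("pics/z5.png",cv2.resize(im[180:330,210:360],None,fx=4,fy=4,interpolation=cv2.INTER_CUBIC))
E
```

```text
t 12.9 tcp [0.4934 0.3104 0.143 ] yaw -3.23 zaxis [-0.0019 -0.001  -1.    ] F [ 0.2 -0.1  0.2] op 0.0854
```

View pics/z5.png

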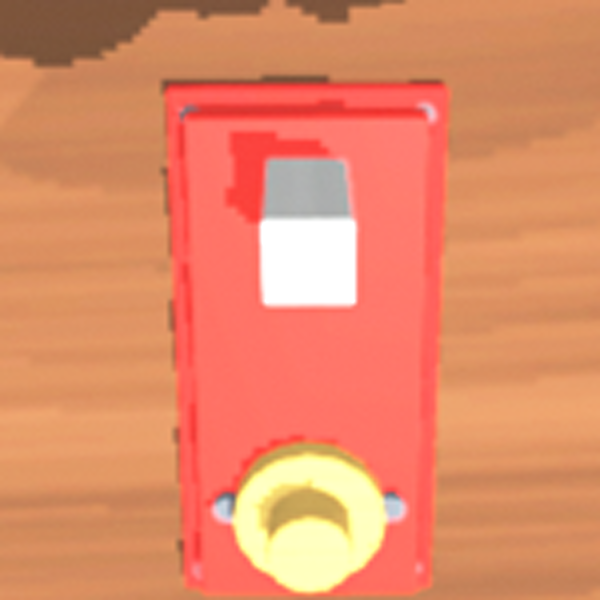

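Emit:
{"method": "drive_tool", "body": {"moves": [0,0,1,-0.006,-0.03,0,0,0,0,1,-0.006,-0.047,0,0,0,0,1,-0.006,-0.047,0,0,0,0,1,-0.006,-0.047,0,0,0,0,1,-0.006,-0.047,0,0]}}

```text
t: 13.58
tool_pos: [0.4632, 0.0913, 0.1435]
tool_rot: [0.05, -3.14, 0.0]
contact_force: [0.3, -0.4, -0.3]
opening: 0.0856
```

Emit:
{"method": "drive_tool", "body": {"moves": [0,0,1,0,-0.047,0,0,0,0,1,0,-0.047,0,0,0,0,1,0,-0.047,0,0,0,0,1,0,-0.047,0,0,0,0,1,0,-0.047,0,0]}}

```text
t: 14.2
tool_pos: [0.4633, -0.1438, 0.1436]
tool_rot: [0.186, -3.135, -0.001]
contact_force: [0.6, -0.2, 0.2]
opening: 0.0851
```

Emit:
{"method": "drive_tool", "body": {"moves": [0,0,1,0,-0.047,0,0,0,0,1,0,-0.047,0,0,0,0,1,0,-0.047,0,0,0,0,1,0,-0.04,0,0,0,0,0.3,0,0,0,0]}}

```text
t: 14.82
tool_pos: [0.4631, -0.3255, 0.1435]
tool_rot: [0.298, -3.126, -0.001]
contact_force: [0.4, 0.6, -0.3]
opening: 0.0856
```

```bash
python3 - <<'E'
from h import *
from station import ctrl
state(ctrl);snap(ctrl,"w6")
im=cv2.imread("pics/w6.png")
cv2.imwrite("pics/z6.png",cv2.resize(im[170:370,190:390],None,fx=3,fy=3,interpolation=cv2.INTER_CUBIC))
E
```

```text
t 14.825 tcp [ 0.4631 -0.3255  0.1435] yaw 10.9 zaxis [-1.1e-03  7.0e-04 -1.0e+00] F [ 0.4  0.6 -0.3] op 0.0856
```

View pics/w6.png

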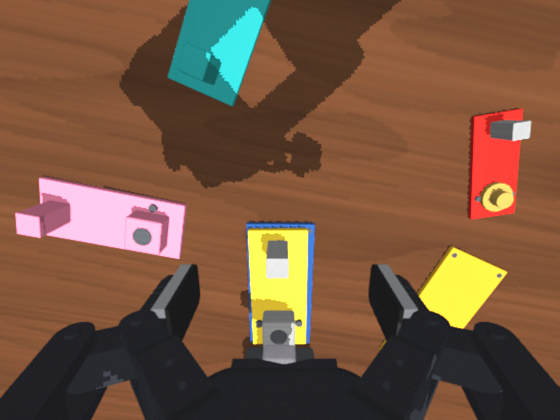

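View pics/z6.png

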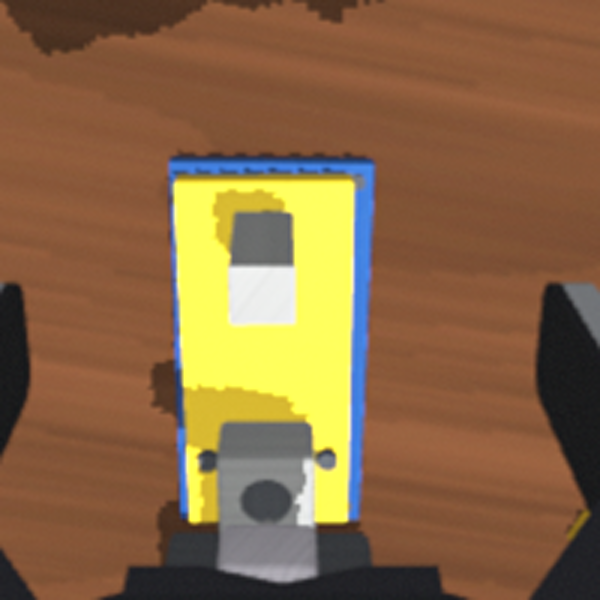

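```bash
python3 - <<'E'
from h import *
c=load("w6");Z=zf(3,(190,170))
rep("bluest",W(ST),Z([(169,158),(374,159),(359,522),(182,522)]),c)
rep("bluest2",W(ST)[:2],Z([(169,158),(374,159)]),c)
rep("yelpal",W(PL)+[POST],Z([(173,181),(357,179),(350,522),(190,523),(262,295)]),c)
E
```

```text
bluest c [ 0.5655 -0.3109] deg 10.55 post [ 0.5164 -0.32  ] rms 0.77
bluest2 c [ 0.5645 -0.3109] deg 10.6 post [ 0.5154 -0.3201] rms 0.15
yelpal c [ 0.5647 -0.3122] deg 11.38 post [ 0.5157 -0.3221] rms 0.44
```

Emit:
{"method": "drive_tool", "body": {"moves": [0,0,0.4,0.0225,0.0035,-0.03,0,0,0,0,0.03,0,-0.02,0,0,0,0,0,0,-0.03,0,0,0,0,0,0,-0.03,0,0,0,0,0,0,-0.0095,0]}}

```text
t: 15.5
tool_pos: [0.5147, -0.3171, 0.0219]
tool_rot: [0.316, -3.122, -0.006]
contact_force: [0.1, -0.5, -0.0]
opening: 0.0853
```

Emit:
{"method": "drive_tool", "body": {"moves": [0,0,0,0,0,0,1,0,0,0,0,0,0,1,0,0,0,0,0,0,1,0,0,0,0,0,0,1,0,0,0,0,0,0,1]}}

```text
t: 16.12
tool_pos: [0.517, -0.3205, 0.0264]
tool_rot: [-0.314, 3.124, -0.003]
contact_force: [-0.5, 0.6, 5.9]
opening: 0.0188
```

Emit:
{"method": "drive_tool", "body": {"moves": [0,0,0,0,0,0.002,1,0,0,0,0,0,0.0015,1,0,0,0,0,0,0,1,0,0,0,-0.0098,-0.0019,0,1,0,0,0,-0.0147,-0.0028,0,1]}}

```text
t: 16.75
tool_pos: [0.4906, -0.3242, 0.0278]
tool_rot: [0.315, -3.125, -0.001]
contact_force: [-0.4, 0.2, -3.5]
opening: 0.0187
```

Emit:
{"method": "drive_tool", "body": {"moves": [0,0,0,-0.0245,-0.0048,0,1,0,0,0,-0.0245,-0.0048,0,1,0,0,0,-0.0245,-0.0048,0,1,0,0,0,-0.0098,-0.0019,0,1,0,0,0,0,0,0.01,1]}}

```text
t: 17.38
tool_pos: [0.4071, -0.34, 0.0377]
tool_rot: [0.312, -3.125, -0.003]
contact_force: [0.3, 0.5, -4.3]
opening: 0.0188
```

```bash
python3 - <<'E'
from h import *
from station import ctrl
state(ctrl);snap(ctrl,"w7")
cv2.imwrite("pics/s7.png",ctrl.get_image("scene")[:,:,::-1])
E
```

```text
t 17.375 tcp [ 0.4071 -0.34    0.0377] yaw 11.42 zaxis [-0.0014  0.0018 -1.    ] F [ 0.3  0.5 -4.3] op 0.0188
```

View pics/w7.png

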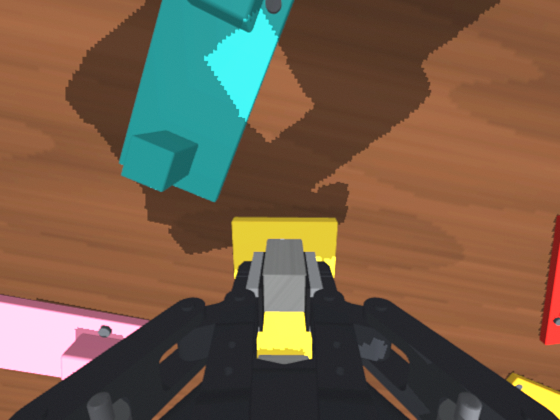

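View pics/s7.png

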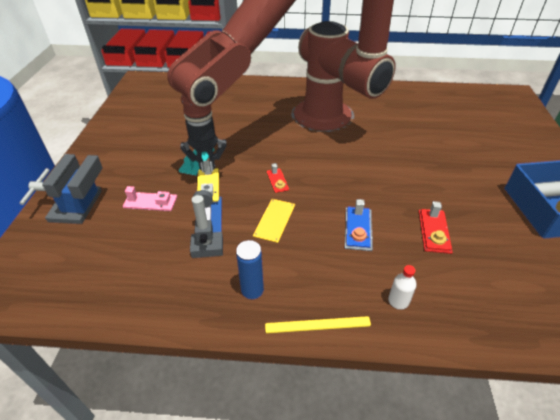

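Emit:
{"method": "drive_tool", "body": {"moves": [0,0,0,0,0,0.02,1,0,0,0,0,0,0.03,1,0,0,-3,0,0.025,0.015,1,0,0,-5,0,0.04,0,1,0,0,-5,0,0.04,0,1]}}

```text
t: 18.1
tool_pos: [0.4093, -0.2347, 0.1043]
tool_rot: [0.045, 3.14, -0.001]
contact_force: [-0.2, 0.1, -3.8]
opening: 0.0184
```

Emit:
{"method": "drive_tool", "body": {"moves": [0,0,-5,0.01,0.04,0,1,0,0,-5,0.03,0.04,0,1,0,0,-2.2,0.035,0.03,0,1,0,0,0,0.025,0.011,0,1,0,0,0,0.009,0,0,1]}}

```text
t: 18.73
tool_pos: [0.5192, -0.1133, 0.1039]
tool_rot: [0.37, 3.119, 0.0]
contact_force: [0.1, 0.3, -3.4]
opening: 0.0182
```

Emit:
{"method": "drive_tool", "body": {"moves": [0,0,0,0,0,-0.02,1,0,0,0,0,0,-0.02,1,0,0,0,0,0,-0.015,1,0,0,0,0,0,-0.01,1,0,0,0,0,0,0,1]}}

```text
t: 19.35
tool_pos: [0.5168, -0.1146, 0.0376]
tool_rot: [-0.375, -3.118, -0.001]
contact_force: [-1.0, -0.1, -3.9]
opening: 0.0186
```

```bash
python3 - <<'E'
from h import *
from station import ctrl
state(ctrl);snap(ctrl,"w8")
E
```

```text
t 19.35 tcp [ 0.5168 -0.1146  0.0376] yaw -13.72 zaxis [-1.5e-03  6.0e-04 -1.0e+00] F [-1.  -0.1 -3.9] op 0.0186
```

View pics/w8.png

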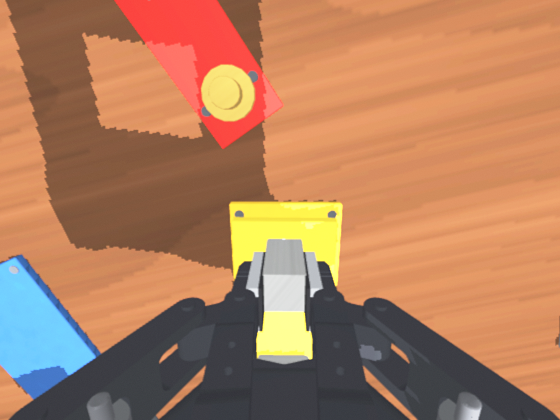

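Emit:
{"method": "drive_tool", "body": {"moves": [0,0,0,0,0,-0.006,1,0,0,0,0,0,-0.004,1,0,0,0,0,0,-0.0025,1,0,0,0,0,0,-0.0005,1,0,0,0,0,0,0,1]}}

```text
t: 20.02
tool_pos: [0.5177, -0.1147, 0.0264]
tool_rot: [0.374, 3.119, -0.0]
contact_force: [-5.1, 1.9, 6.2]
opening: 0.0185
```

Emit:
{"method": "drive_tool", "body": {"moves": [0,0,0,0,0,0,0.8,0,0,0,0,0,0,0,0,0,0,0,0,0,0,0,0,0,0,0,0.02,0,0,0,0,0,0,0.04,0]}}

```text
t: 20.65
tool_pos: [0.5159, -0.1142, 0.0839]
tool_rot: [-0.375, -3.115, -0.002]
contact_force: [0.9, 1.2, -0.3]
opening: 0.0853
```

Emit:
{"method": "drive_tool", "body": {"moves": [0,0,2.2,0,0.03,0.04,0,0,0,2.2,0,0.045,0.02,0,0,0,2.2,0,0.045,0,0,0,0,2.3,0,0.045,0,0,0,0,2.3,-0.005,0.045,0,0]}}

```text
t: 21.28
tool_pos: [0.5127, 0.0968, 0.1457]
tool_rot: [0.067, 3.139, 0.0]
contact_force: [0.7, -0.8, -0.9]
opening: 0.085
```

Emit:
{"method": "drive_tool", "body": {"moves": [0,0,0,0,0.01,0,0,0,0,0,0,0,0,0,0,0,0,0,0,0,0,0,0,0,0,0,0,0,0,0,0,0,0,0,0]}}

```text
t: 21.9
tool_pos: [0.5125, 0.1046, 0.1453]
tool_rot: [0.071, 3.141, -0.0]
contact_force: [1.3, 0.5, 0.0]
opening: 0.0854
```

```bash
python3 - <<'E'
from h import *
from station import ctrl
state(ctrl);snap(ctrl,"w9")
im=cv2.imread("pics/w9.png")
cv2.imwrite("pics/z9.png",cv2.resize(im[170:330,210:360],None,fx=4,fy=4,interpolation=cv2.INTER_CUBIC)[:600])
E
```

```text
t 21.9 tcp [0.5125 0.1046 0.1453] yaw -2.58 zaxis [ 0.e+00 -1.e-04 -1.e+00] F [1.3 0.5 0. ] op 0.0854
```

View pics/w9.png

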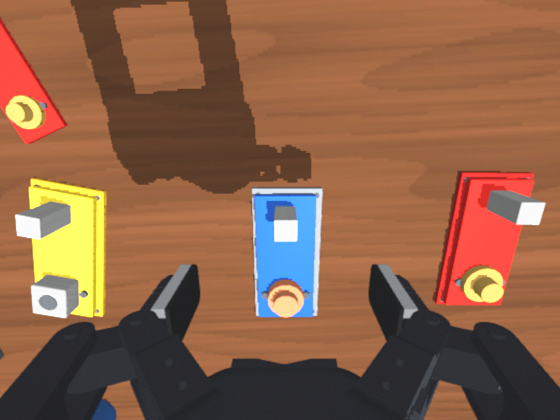

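View pics/z9.png

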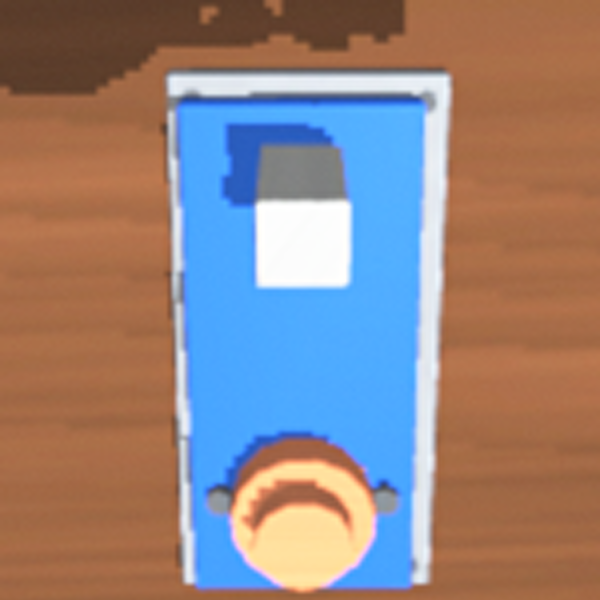

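```bash
python3 - <<'E'
from h import *
c=load("w9");Z=zf(4,(210,170))
rep("bluepal",W(PL)+[POST],Z([(179,101),(426,101),(412,586),(195,588),(304,243)]),c)
E
```

```text
bluepal c [0.5795 0.1023] deg -2.4 post [0.5295 0.1044] rms 0.21
```

Emit:
{"method": "drive_tool", "body": {"moves": [0,0,0,0.017,0,-0.03,0,0,0,0,0,0,-0.035,0,0,0,0,0,0,-0.035,0,0,0,0,0,0,-0.016,0,0,0,0,0,0,-0.0053,0]}}

```text
t: 22.58
tool_pos: [0.529, 0.1052, 0.0233]
tool_rot: [-0.069, -3.14, 0.0]
contact_force: [0.5, 0.5, 0.4]
opening: 0.0854
```

Emit:
{"method": "drive_tool", "body": {"moves": [0,0,0,0,0,0,1,0,0,0,0,0,0,1,0,0,0,0,0,0,1,0,0,0,0,0,0,1,0,0,0,0,0,0,1]}}

```text
t: 23.2
tool_pos: [0.5301, 0.1054, 0.0251]
tool_rot: [0.069, 3.139, 0.0]
contact_force: [-1.0, 0.5, 5.4]
opening: 0.0187
```

Emit:
{"method": "drive_tool", "body": {"moves": [0,0,0,0,0,0.01,1,0,0,0,0,0,0.02,1,0,0,0,0,0,0.03,1,0,0,0,0,0,0.02,1,0,0,1.9,-0.02,-0.02,0,1]}}

```text
t: 23.82
tool_pos: [0.5112, 0.0858, 0.1066]
tool_rot: [0.013, 3.137, 0.0]
contact_force: [0.0, -1.1, -4.6]
opening: 0.018
```

Emit:
{"method": "drive_tool", "body": {"moves": [0,0,2,-0.025,-0.035,0,1,0,0,1,-0.025,-0.04,0,1,0,0,1,-0.025,-0.04,0,1,0,0,1,-0.02,-0.04,0,1,0,0,1,-0.0065,-0.045,0,1]}}

```text
t: 24.45
tool_pos: [0.4061, -0.1152, 0.1034]
tool_rot: [0.149, -3.137, -0.001]
contact_force: [0.4, -0.3, -3.4]
opening: 0.0184
```

Emit:
{"method": "drive_tool", "body": {"moves": [0,0,1,0,-0.045,0,1,0,0,1,0,-0.045,0,1,0,0,1,0,-0.045,0,1,0,0,1,0,-0.045,0,1,0,0,1,0,-0.03,0,1]}}

```text
t: 25.08
tool_pos: [0.4072, -0.3263, 0.1037]
tool_rot: [0.283, -3.128, -0.001]
contact_force: [0.8, 0.1, -3.6]
opening: 0.0181
```

Emit:
{"method": "drive_tool", "body": {"moves": [0,0,0,0,-0.014,0,1,0,0,0,0,0,-0.025,1,0,0,0,0,0,-0.025,1,0,0,0,0,0,-0.015,1,0,0,0,0,0,0,1]}}

```text
t: 25.7
tool_pos: [0.407, -0.3372, 0.0375]
tool_rot: [0.285, -3.126, -0.005]
contact_force: [0.9, 0.7, -3.8]
opening: 0.0186
```

```bash
python3 - <<'E'
from h import *
from station import ctrl
state(ctrl);snap(ctrl,"w10")
cv2.imwrite("pics/s10.png",ctrl.get_image("scene")[:,:,::-1])
cv2.imwrite("pics/t10.png",ctrl.get_image("top")[:,:,::-1])
E
```

```text
t 25.7 tcp [ 0.407  -0.3372  0.0375] yaw 10.42 zaxis [-0.0024  0.0027 -1.    ] F [ 0.9  0.7 -3.8] op 0.0186
```

View pics/w10.png

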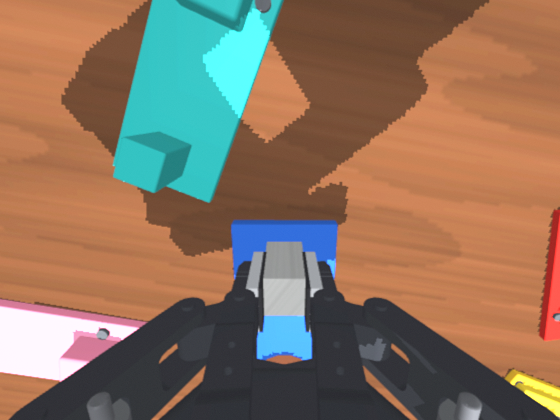

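View pics/s10.png

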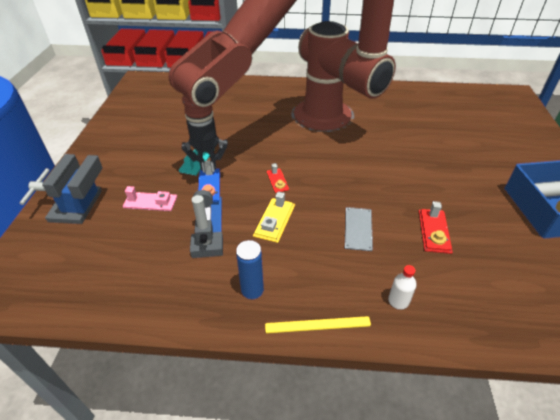

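View pics/t10.png

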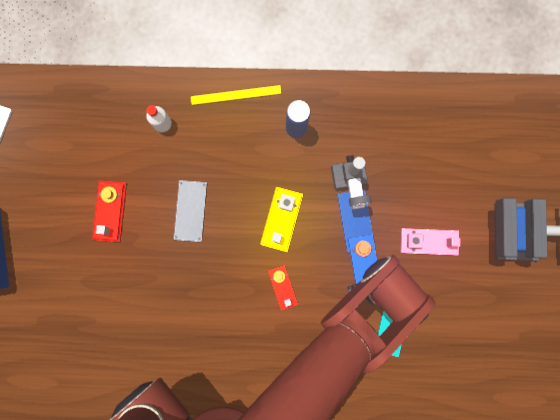

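Emit:
{"method": "drive_tool", "body": {"moves": [0,0,0,0,0,-0.005,1,0,0,0,0,0,-0.004,1,0,0,0,0,0,0,1,0,0,0,0,0,0,1,0,0,0,0,0,0,1]}}

```text
t: 26.48
tool_pos: [0.4079, -0.3388, 0.0301]
tool_rot: [-0.284, 3.129, -0.0]
contact_force: [0.3, -0.2, -3.5]
opening: 0.0183
```

Emit:
{"method": "drive_tool", "body": {"moves": [0,0,0,0.01,0.0018,0,1,0,0,0,0.018,0.0032,0,1,0,0,0,0.018,0.0032,0,1,0,0,0,0.012,0.0021,0,1,0,0,0,0,0,0,1]}}

```text
t: 27.1
tool_pos: [0.467, -0.3281, 0.03]
tool_rot: [0.287, -3.128, 0.0]
contact_force: [-0.6, 0.2, -4.3]
opening: 0.0188
```

Emit:
{"method": "drive_tool", "body": {"moves": [0,0,0,0.014,0.0024,0,1,0,0,0,0.016,0.0028,0,1,0,0,0,0.014,0.0024,0,1,0,0,0,0.006,0.0011,0,1,0,0,0,0,0,0,1]}}

```text
t: 27.72
tool_pos: [0.5162, -0.3195, 0.0299]
tool_rot: [0.286, -3.128, -0.0]
contact_force: [0.1, -0.4, -4.4]
opening: 0.0188
```

```bash
python3 - <<'E'
from h import *
from station import ctrl
state(ctrl)
im=ctrl.get_image("top")[:,:,::-1]
cv2.imwrite("pics/t11.png",cv2.resize(im[130:330,270:470],None,fx=3,fy=3,interpolation=cv2.INTER_CUBIC))
E
```

```text
t 27.725 tcp [ 0.5162 -0.3195  0.0299] yaw 10.43 zaxis [-3.e-04 -0.e+00 -1.e+00] F [ 0.1 -0.4 -4.4] op 0.0188
```

View pics/t11.png

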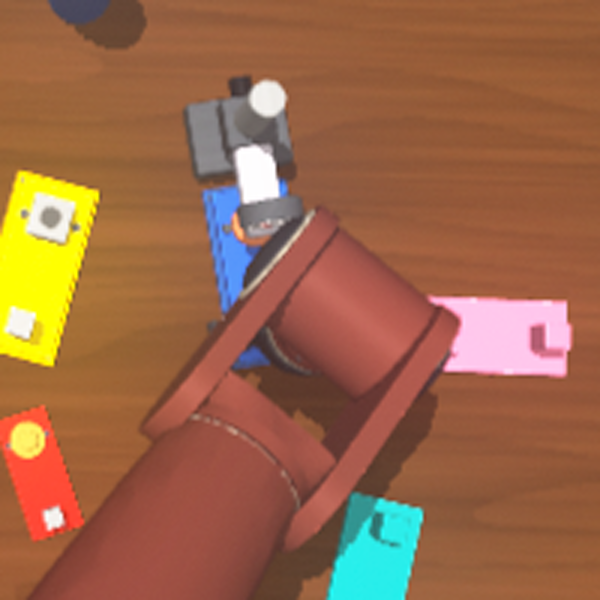

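Emit:
{"method": "drive_tool", "body": {"moves": [0,0,0,0,0,-0.002,1,0,0,0,0,0,-0.002,1,0,0,0,0,0,-0.0015,1,0,0,0,0,0,0,1,0,0,0,0,0,0,1]}}

```text
t: 28.4
tool_pos: [0.5159, -0.3199, 0.0251]
tool_rot: [-0.284, 3.129, -0.001]
contact_force: [-3.5, 0.8, 2.7]
opening: 0.0183
```

Emit:
{"method": "drive_tool", "body": {"moves": [0,0,0,0,0,0,0.8,0,0,0,0,0,0,0,0,0,0,0,0,0,0,0,0,0,0,0,0.02,0,0,0,0,0,0,0.04,0]}}

```text
t: 29.02
tool_pos: [0.515, -0.3188, 0.0842]
tool_rot: [0.284, -3.126, -0.004]
contact_force: [0.0, -0.1, 0.3]
opening: 0.0855
```

Emit:
{"method": "drive_tool", "body": {"moves": [0,0,0,-0.015,0,0.03,0,0,0,0,-0.03,0,0.03,0,0,0,0,-0.008,0,0,0,0,0,0,0,0,0,0,0,0,0,0,0,0,0]}}

```text
t: 29.65
tool_pos: [0.4628, -0.3191, 0.1433]
tool_rot: [0.285, -3.128, -0.002]
contact_force: [-0.9, -0.2, 0.5]
opening: 0.0854
```

```bash
python3 - <<'E'
from h import *
from station import ctrl
state(ctrl);snap(ctrl,"w12")
im=cv2.imread("pics/w12.png")
cv2.imwrite("pics/z12.png",cv2.resize(im[170:370,190:390],None,fx=3,fy=3,interpolation=cv2.INTER_CUBIC))
E
```

```text
t 29.65 tcp [ 0.4628 -0.3191  0.1433] yaw 10.41 zaxis [-0.0012  0.0014 -1.    ] F [-0.9 -0.2  0.5] op 0.0854
```

View pics/z12.png

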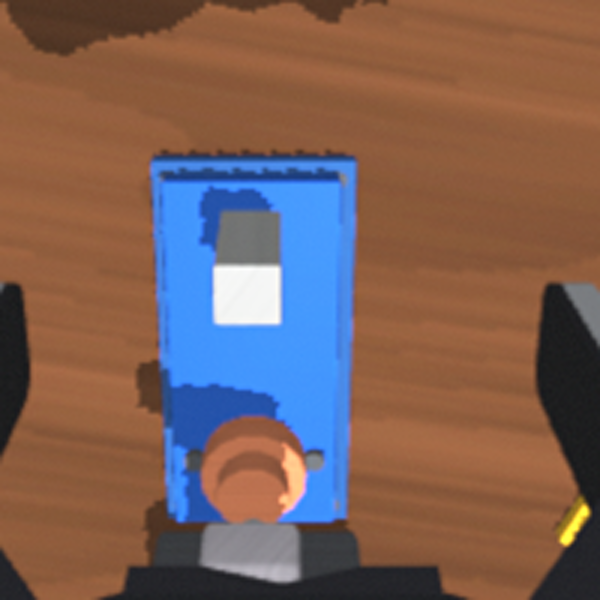

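Well centred. I'll move the arm clear of the top view for a final check of all three.

Emit:
{"method": "drive_tool", "body": {"moves": [0,0,0,-0.02,0.04,0.03,0,0,0,0,-0.02,0.05,0.02,0,0,0,0,-0.01,0.05,0,0,0,0,0,0,0.05,0,0,0,0,0,0,0.04,0,0]}}

```text
t: 30.32
tool_pos: [0.4126, -0.0877, 0.1938]
tool_rot: [0.286, -3.128, -0.001]
contact_force: [0.5, 0.0, 0.8]
opening: 0.0855
```

Emit:
{"method": "drive_tool", "body": {"moves": [0,0,0,0,0.05,0,0,0,0,0,0,0.05,0,0,0,0,0,0,0.05,0,0,0,0,0,0,0,0,0,0,0,0,0,0,0,0]}}

```text
t: 30.95
tool_pos: [0.4128, 0.0603, 0.1939]
tool_rot: [0.286, -3.127, 0.0]
contact_force: [-0.4, -1.3, 0.5]
opening: 0.0853
```

```bash
python3 - <<'E'
from h import *
from station import ctrl
state(ctrl)
im=ctrl.get_image("top")[:,:,::-1]
cv2.imwrite("pics/t13.png",im)
cv2.imwrite("pics/z13.png",cv2.resize(im[90:265,80:385],None,fx=2.6,fy=2.6,interpolation=cv2.INTER_CUBIC))
E
```

```text
t 30.95 tcp [0.4128 0.0603 0.1939] yaw 10.44 zaxis [-1.2e-03 -4.0e-04 -1.0e+00] F [-0.4 -1.3  0.5] op 0.0853
```

View pics/z13.png

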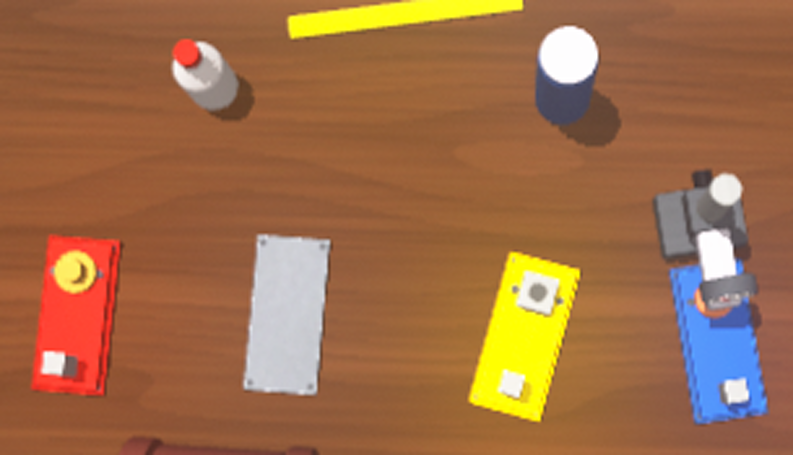

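```bash
python3 - <<'E'
from h import *
from station import ctrl
c=ctrl.get_calibration("top");Z=zf(2.6,(80,90))
for n,p,t,a in [("red",(54,363),(.5236,.3107),-3.1),("yellow",(511,384),(.5163,-.1142),-13.8),("blue",(735,391),(.516,-.320),10.5)]:
    s=least_squares(lambda v:(proj([v[0],v[1],.054],c)[0]-Z(p)),t).x
    d=s-t;a=np.radians(a);print(n,s.round(4),"along/across mm",(1e3*np.array([d@[np.cos(a),np.sin(a)],d@[-np.sin(a),np.cos(a)]])).round(1))
print(ctrl.finish_job())
E
```

```text
red [0.5237 0.3095] along/across mm [ 0.2 -1.2]
yellow [ 0.516  -0.1143] along/across mm [-0.3 -0.1]
blue [ 0.5153 -0.319 ] along/across mm [-0.5  1.1]
the job is handed in; nothing more can be done
None
```

All three pallets now stand on the plates of their own colour, posts to the front, and the job is handed in at about 31 s of the 138 s allowed.

- **Moves:** I parked blue on the grey plate and carried red from the yellow plate to the red one. I then pulled yellow about 110 mm out from under the gauge at about 3 mm lift and carried it to the yellow plate. Last, I slid blue in from the front at about 5 mm lift and set it down on the blue plate.
- **Final position check:** in the last top picture all three post axes lie within about 1.2 mm of their targets along and across; the limit is 12 mm. I set each pallet down within about 0.2° of its plate's direction; I did not measure the angles again afterwards.
- **Other checks:** the gripper is open and clear of everything, and the grey plate is free. The oil bottle and spray can look unmoved in the pictures; I did not measure them. No unexpected forces showed near the gauge: the readings there were only the weight of the pallet and the contact of setting it down.
- **Disagreements:** none of the checks failed. The top and wrist cameras agreed within about 2 mm.

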